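# Unlatch the spirit level, draw it from its sloping rack and hold it level

### The job

The spirit level is locked in its sloping rack: slide the keeper that stands across its upper end sideways along its track, fully open to the stop, then draw the spirit level out of the sheath. Turn it until it is level, with the edge that faces up in the rack still on top, and finish while holding it like that in the gripper, still, at least 25 cm above the bench top, ready for the welder to take. Leave the keeper open and do not disturb the grease tin, the bolt and the wood block round the rack.

Things in the scene. Friction and masses are not known exactly. Their poses are not given: they have to be found in the camera images.
- spirit_level: aluminium torpedo spirit level, an I-beam 190 long (its y), 21 wide over the metal (its x, -9 to +12), 40 high (its z), 0.2 kg. Origin: centre of its underside; z points to its top edge. Full width only in three solid blocks: the middle (y -15 to 15) and both ends (|y| 55 to 95); elsewhere two full-width flanges over a thin web. +y end: the upper one in the rack, nearest the robot
- level_rack: the fixed rack of grey painted steel, about 235 long, 175 wide, 190 high with the keeper's grip. Origin on the bench below the middle of the seated level; +x runs from the keeper towards the sheath (downhill), +y to its left, z up. The free part of the level lies on a rail 16 wide, narrower than the level, so fingers can reach past its sides
- seat (a point): fixed point on the rack, 80 above the bench, where the level's origin lies while it is seated
- sheath_mouth (a point): centre of the mouth of the sheath, which is a box 28 wide and 42 high inside with 4 thick walls, 60 deep, closed below; its mouth lies 35 downhill of the level's middle
- keeper_grip (a point): the black grip tab of the keeper: 18 (rack x) by 14 (rack y), upright; this point is on its axis, 13 below its top and 29 above the steel carriage it stands on, 175 above the bench, 110 from the rack's origin towards the robot (rack -x). It moves with the keeper
- keeper (a joint): travel of the keeper in m: 0 = fully across the level's upper end, 0.065 = fully open against its stop. It grows towards the rack's -y (to the right seen from the robot). Friction about 1.5 N, it stays where it is left. The level comes past it from 0.045 on
- grease_tin: round grease tin, 70 across, 39 high, on the bench to the left of the rack; origin at the centre of its underside. Not to be moved
- bolt: loose rusty bolt, 65 long, lying on the bench to the right of the rack. Not to be moved
- wood_block: pine block 58 x 100 x 36 on the bench to the right of the sheath; origin at the centre of its underside. Not to be moved
- level_middle (a point): centre of the level's middle block (20 above its underside, on its centre of mass), a good place to pinch it across its width, tool straight down or tilted. At the start the level slopes at 40 degrees, its -y end 60 deep in the sheath. It comes out along its own +y, up the slope towards the robot, by 60 or more

How it is judged:
By the outcome, as a careful person would: the job done as asked, in the order asked, and still so for the second after the job is handed in, while the arm keeps its last pose, push and grip.
It also fails if it takes over 48 s, if anything falls off the work surface, if the arm or the gripper's body presses on something with over 40 N, if the wrist force passes 120 N, or if a joint passes its speed limit or range.

### The arm

A 6-joint arm with a two-finger parallel gripper is mounted at the origin on a cart in front of the work surface, level with it; the furniture and walls round the work are solid. World frame = base frame: x ahead of the robot, y to its left, z up, the work surface at z = 0. Lengths are in m, angles in degrees, forces in N, time in s.
With the tool pointing down it reaches from about 0.35 to 0.875 m from the base axis. Payload 4.2 kg.
Tool frame: the origin (TCP) lies on the centre line of the jaws, within the pads' length; the fingertips stand 25 mm ahead of it and the grasp point (between the pads) lies 6 mm ahead of it (finger_overhang is the distance from the TCP to the fingertips, in m); z points along the fingers, y is the line along which they close (so a half turn about z gives the same grasp; the last joint's range is limited). The gripper opens to 87 mm and grips with 3 to 60 N. Pads are 19 mm wide; open, the fingers measure 117 mm over their backs; the gripper's body (75 mm by 190 mm) begins 51 mm behind the grasp point.
Start: joints at [82.483, 22.042, 0.453, 0, -68.411, -14.817], TCP at [0.237, 0.578, 0.248] pointing down, gripper open.
Joint ranges: [-179.83, 179.83], [-69.29, 118.12], [-61.27, 80.66], [-181.25, 117.63], [-171.15, -9.14], [-177.46, 177.46]. Speed limits (degrees/s): [159.86, 159.86, 180, 180, 180, 180].

### API

Orientations are given as a 3x3 rotation matrix whose columns are the frame's x, y, z axes.
In Python, from station import sense, capture, finish_job, spot_in, tip_of, finger_overhang gives the robot as it stands. The module is installed in compiled form; this text tells all that it offers.
- The arm moves only by the tool servo_tool, never from a script. Its arguments are lists of equal length, an entry for each row: "slide": the shift along the tool's x, y, z in m, a list of three; "spin": the turn about the tool's z in degrees; "grip": the closure, from 0 (fully open) to 1 (shut). A call has exactly 5 rows; each row is the pose to reach, as a shift and turn from the pose commanded when the call began, along the tool's axes at that moment; what a row does not reach only later rows make up. A row lasts 1/12 s, in which the tool goes at most 41.7 mm and 7.16 degrees, less where a joint would pass 70% of its speed; a pose out of reach is approached as far as the arm can. A call with a gripper value outside its range is refused whole. The fingers move at their own pace and stop on an object; the grip force is fixed at half the most. Time passes only in rows, so rows that repeat a pose let the fingers close, or fill a call up. It gives the time, the measured TCP pose, the force, the opening and the grip force at its end, in the units of the state.
- sense(): the state, without advancing time (a new reading comes with each control period).
- capture(name): name is "side" or "top" or "wrist"; returns a dict with "pixels" (420x560x3 uint8, blue, green, red), "depth" (420x560 float32, m along the optical axis (not along the pixel's ray), 0 where there is no reading), "fx", "fy", "cx", "cy" (pixels), "R" (3x3) and "t" (3): a world point X has camera coordinates R X + t; the wrist camera has in their place "hand_eye" (4x4, takes a point from camera to tool coordinates, whose origin is the TCP and whose axes are the flange's). Camera axes: x right, y down, z forward; pixel columns grow to the right and rows downward; lengths in m; the calibration is good to about 2 mm. The wrist camera is an equidistant fisheye: a pixel r from the principal point sees the ray r / f radians off the axis. A picture is of the moment at which its call begins: read the wrist's pose just before it.
- finish_job(): hands the job in; it is judged then, once.
Trained networks look in the newest picture that a camera, given by its name, has taken for a name from the list of things; names that differ only in an ending like _2 or _b are one class to them, and where a whole thing is asked for, a point or a joint stands for the part that bears it (a point fixed in the world has none). Each returns a list of dicts, best first, with "conf" (0 to 1); they miss things now and then, are a little off and sometimes report something else, mostly with a low value. They report only what shows in the picture. A call takes as long as a camera call.
- spot_in(thing, camera): "point" ([x, y, z] in m, in world coordinates, good to about 4 mm: the middle of the surface that is visible of it).
- tip_of(thing, camera): "point" ([x, y, z] in m, in world coordinates, good to about 4 mm: a listed point, or the origin of a listed thing).
The state is a dict: "time_s": time; "joints": joint angles; "joint_velocities": joint speeds; "effort": joint torques, N m; "tcp_pos": TCP position; "ee_rot": TCP orientation; "wrist_force": force on the tool from outside, world axes, zero at the start; "moment": the same for the moment, N m; "gripper_width": opening from 0.0 (shut) to 1.0 (fully open); "gripper_force": force on a finger pad.
Only numpy, scipy, OpenCV 4.12 (cv2) and the standard library are available. Lean on these libraries where they do the work, as an engineer would, in place of code of your own. Each camera call takes 0.05 s, during which the arm holds its last target. There are 200 camera calls.

## Working session

There is one attempt and no reset: what is moved stays moved. The work goes in short steps, Python scripts to look and compute and a tool call to move; the robot and the scene stay as the last step left them, time stands still between calls to the robot, and variables do not carry over. Pictures are saved under pics/ and viewed, at most 10 in all, crops included, and the job is handed in when it is done.

Besides the shell and the picture viewer there is one more tool, called after "Emit:" as name([rows], argument=value, ...), one row to a line, values as JSON. servo_tool: Moves the arm, as the interface text tells. Its arguments: {"type":"object","properties":{"slide":{"type":"array"},"spin":{"type":"array"},"grip":{"type":"array"}},"required":["slide","spin","grip"]}

```bash
mkdir -p pics; cat > h.py <<'E'
import numpy as np, cv2
from station import *
np.set_printoptions(precision=4,suppress=True)
E
python3 - <<'E'
from h import *
s=sense();print(s['tcp_pos'],s['ee_rot'],s['time_s'],s['gripper_width'],finger_overhang)
for c in ['side','top']:
    d=capture(c);cv2.imwrite(f'pics/{c}1.png',d['pixels'])
    for th in ['keeper_grip','level_middle','seat','sheath_mouth','level_rack','spirit_level','grease_tin','wood_block','bolt']:
        r=tip_of(th,c);print(c,th,[(np.round(q['point'],4),round(q['conf'],2)) for q in r[:2]])
E
```

```text
[0.2373 0.5776 0.2465] [[ 0.9249 -0.3802 -0.0007]
 [-0.3802 -0.9249 -0.002 ]
 [ 0.0001  0.0022 -1.    ]] 0.0 0.9988942134212243 0.025
side keeper_grip [(array([ 0.4621, -0.0858,  0.1765]), 0.86), (array([ 0.584 , -0.1116,  0.0944]), 0.33)]
side level_middle [(array([ 0.5736, -0.004 ,  0.0012]), 0.69), (array([ 0.5781, -0.111 ,  0.0942]), 0.61)]
side seat [(array([ 0.5686, -0.1123,  0.0762]), 0.89)]
side sheath_mouth [(array([ 0.6084, -0.1148,  0.0742]), 0.96)]
side level_rack [(array([ 0.567 , -0.1098, -0.0024]), 0.86)]
side spirit_level [(array([ 0.5718, -0.1088,  0.0778]), 0.97)]
side grease_tin [(array([ 0.5706, -0.0046, -0.0033]), 0.44)]
side wood_block [(array([ 0.4613, -0.0841,  0.1797]), 0.7), (array([ 0.6275, -0.2415,  0.0013]), 0.69)]
side bolt [(array([ 0.511 , -0.2078, -0.0047]), 0.71)]
top keeper_grip [(array([ 0.4588, -0.0882,  0.1683]), 0.57)]
top level_middle [(array([ 0.5853, -0.1037,  0.0974]), 0.75), (array([ 0.5131, -0.2031, -0.0003]), 0.48)]
top seat [(array([ 0.5697, -0.1071,  0.0824]), 0.71)]
top sheath_mouth [(array([ 0.6086, -0.1153,  0.0733]), 0.73)]
top level_rack [(array([ 0.566 , -0.1059, -0.0011]), 0.96)]
top spirit_level [(array([ 0.5731, -0.1072,  0.0803]), 0.87), (array([ 0.5694, -0.0036, -0.0025]), 0.45)]
top grease_tin [(array([ 0.5694, -0.0046, -0.0037]), 0.86)]
top wood_block [(array([ 0.6235, -0.2415, -0.0029]), 0.65)]
top bolt [(array([ 0.5121, -0.2046,  0.0003]), 0.55)]
```

View pics/side1.png

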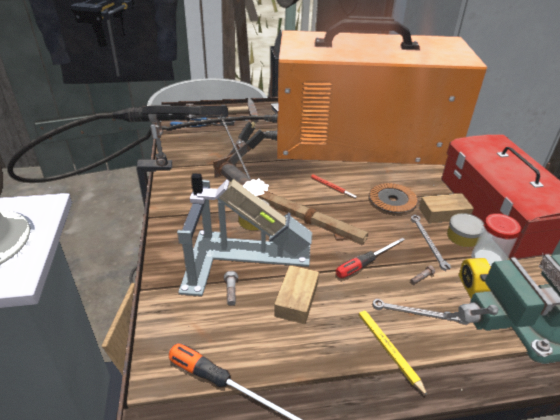

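View pics/top1.png

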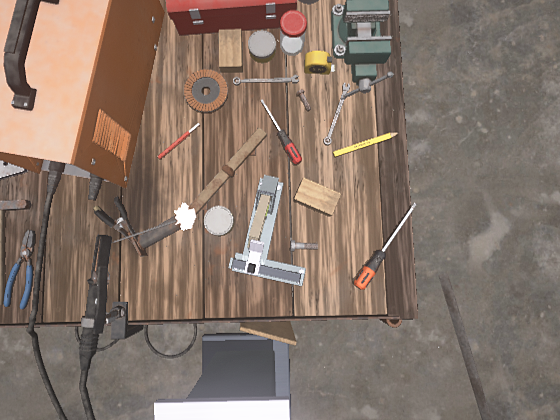

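Side view: the rack is at about (245,220) and the keeper grip at (197,183). Top view: the grip is at (251,268) and the level runs from (257,240) to (268,190), so the rack yaw is about -11°. The networks agree with both pictures, so I'm moving above the rack.

Emit:
servo_tool([
  [0.02, 0.023, -0.025],
  [0.043, 0.05, -0.045],
  [0.067, 0.077, -0.06],
  [0.091, 0.105, -0.07],
  [0.115, 0.1325, -0.08],
], spin=[0, 0, 0, 0, 0], grip=[0, 0, 0, 0, 0])

```text
time_s: 1.42
tcp_pos: [0.2937, 0.4103, 0.3285]
ee_rot: [[0.925, -0.379, 0.0], [-0.379, -0.925, 0.001], [0.0, -0.001, -1.0]]
wrist_force: [0.6, 0.2, -0.2]
gripper_width: 1.001
gripper_force: 0.0
```

Emit:
servo_tool([
  [0.024, 0.028, -0.005],
  [0.048, 0.056, -0.01],
  [0.072, 0.084, -0.015],
  [0.096, 0.112, -0.02],
  [0.12, 0.14, -0.025],
], spin=[0, 0, 0, 0, 0], grip=[0, 0, 0, 0, 0])

```text
time_s: 1.83
tcp_pos: [0.3513, 0.2349, 0.3532]
ee_rot: [[0.925, -0.379, 0.001], [-0.379, -0.925, 0.001], [0.0, -0.001, -1.0]]
wrist_force: [1.0, -0.2, -0.5]
gripper_width: 1.002
gripper_force: 0.0
```

Emit:
servo_tool([
  [0.024, 0.028, 0],
  [0.048, 0.056, 0],
  [0.072, 0.084, 0],
  [0.096, 0.112, 0],
  [0.12, 0.14, 0],
], spin=[0, 0, 0, 0, 0], grip=[0, 0, 0, 0, 0])

```text
time_s: 2.25
tcp_pos: [0.409, 0.0598, 0.3531]
ee_rot: [[0.925, -0.38, 0.001], [-0.38, -0.925, 0.001], [0.001, -0.001, -1.0]]
wrist_force: [0.5, 0.0, 0.7]
gripper_width: 1.0
gripper_force: 0.0
```

Emit:
servo_tool([
  [0.02, 0.024, 0],
  [0.04, 0.048, 0],
  [0.06, 0.072, 0],
  [0.08, 0.096, 0],
  [0.1, 0.116, 0],
], spin=[-2.2, -4.4, -6.6, -8.8, -11.1], grip=[0, 0, 0, 0, 0])

```text
time_s: 2.67
tcp_pos: [0.4574, -0.0856, 0.3529]
ee_rot: [[0.981, -0.194, 0.001], [-0.194, -0.981, 0.0], [0.001, -0.0, -1.0]]
wrist_force: [0.8, 0.8, 0.7]
gripper_width: 1.002
gripper_force: 0.0
```

```bash
python3 - <<'E'
from h import *
s=sense();print(s['tcp_pos'],s['ee_rot'],s['time_s'],s['wrist_force'])
d=capture('wrist');cv2.imwrite('pics/w1.png',d['pixels']);print(d['hand_eye'],d['fx'],d['cx'],d['cy'])
for c in ['wrist','side']:
  if c!='wrist': capture(c)
  for th in ['keeper_grip','level_middle','seat','sheath_mouth','level_rack','spirit_level']:
    r=tip_of(th,c);print(c,th,[(np.round(q['point'],4),round(q['conf'],2)) for q in r[:2]])
# world point cloud from wrist
h,w=d['depth'].shape
v,u=np.mgrid[:h,:w];dx=(u-d['cx'])/d['fx'];dy=(v-d['cy'])/d['fy'];th=np.hypot(dx,dy)+1e-9
z=d['depth'];k=np.tan(th)/th*z
P=np.stack([dx*k,dy*k,z],-1)
H=d['hand_eye'];P=P@H[:3,:3].T+H[:3,3]
P=P@np.array(s['ee_rot']).T+np.array(s['tcp_pos'])
P[z==0]=np.nan
np.save('w1.npy',P)
# level top face: near expected plane
a=np.radians(-11.2);R=np.array([[np.cos(a),-np.sin(a),0],[np.sin(a),np.cos(a),0],[0,0,1]])
Q=(P-np.array([.568,-.109,0]))@R
ex=Q[...,0]; s40=np.tan(np.radians(40))
# top edge line: origin+40 normal: (25.7, 80+30.6)
pred=.1106-(ex-.0257)*s40
m=(abs(Q[...,1])<.03)&(ex>-.06)&(ex<.03)&(abs(Q[...,2]-pred)<.012)
q=Q[m];print(m.sum())
A=np.c_[q[:,0],q[:,1],np.ones(len(q))];c=np.linalg.lstsq(A,q[:,2],rcond=None)[0];print('plane',c,np.std(A@c-q[:,2]), 'pred', .1106+.0257*s40)
pts=P[m][:,:2].astype(np.float32);print('rect',cv2.minAreaRect(pts*1000))
m=(abs(Q[...,0]+.11)<.03)&(abs(Q[...,1])<.03)&(abs(Q[...,2]-.188)<.008)
print('grip top',m.sum(),np.median(P[m],0) if m.sum() else 0, cv2.minAreaRect((P[m][:,:2]*1000).astype(np.float32)) if m.sum()>3 else 0)
E
```

```text
[ 0.4574 -0.0856  0.3529] [[ 0.9811 -0.1936  0.0007]
 [-0.1936 -0.9811  0.    ]
 [ 0.0007 -0.0002 -1.    ]] 2.6667 [0.8035 0.754  0.678 ]
[[-0.0001 -0.9647 -0.2632  0.0728]
 [ 1.      0.0001 -0.0011  0.0003]
 [ 0.0011 -0.2632  0.9647 -0.138 ]
 [ 0.      0.      0.      1.    ]] 325.19226210127806 281.69922445814666 212.04139383828038
wrist keeper_grip [(array([ 0.4622, -0.0867,  0.1749]), 0.86)]
wrist level_middle [(array([ 0.581 , -0.1056,  0.0961]), 0.56)]
wrist seat [(array([ 0.5729, -0.105 ,  0.0779]), 0.92)]
wrist sheath_mouth [(array([ 0.6115, -0.1145,  0.0754]), 0.79)]
wrist level_rack [(array([ 0.5699, -0.1042,  0.0016]), 0.88)]
wrist spirit_level [(array([ 0.5712, -0.1091,  0.0821]), 0.74)]
side keeper_grip [(array([ 0.4632, -0.0855,  0.178 ]), 0.66)]
side level_middle [(array([ 0.5818, -0.1122,  0.0925]), 0.67)]
side seat [(array([ 0.5721, -0.1079,  0.0761]), 0.92)]
side sheath_mouth [(array([ 0.6102, -0.1158,  0.0723]), 0.75)]
side level_rack [(array([ 0.5665, -0.1089, -0.0008]), 0.57)]
side spirit_level [(array([ 0.5702, -0.107 ,  0.0779]), 0.8), (array([ 0.4621, -0.0816,  0.1784]), 0.34)]
1672
plane [-0.7488  0.1859  0.1341] 0.003376467409680864 pred 0.1321648605212561
rect ((553.6122436523438, -102.7656478881836), (31.58247184753418, 90.42942810058594), 83.06282043457031)
grip top 269 [ 0.4636 -0.0874  0.1884] ((462.8113098144531, -87.22933197021484), (13.723251342773438, 17.629892349243164), 74.340087890625)
```

View pics/w1.png

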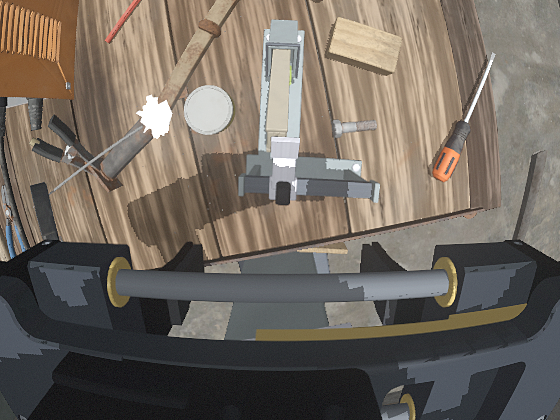

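The wrist view has the grip at (283,192), the level at (280,90) and the track from (240,185) to (378,195). The rack is turned about 4° further than I assumed, so I'll fit the yaw before moving.

```bash
python3 - <<'E'
from h import *
P=np.load('w1.npy')
def rot(a):
    a=np.radians(a);return np.array([[np.cos(a),-np.sin(a),0],[np.sin(a),np.cos(a),0],[0,0,1]])
g=np.array([.4628,-.0872,0])
V=P[:250].reshape(-1,3);V=V[~np.isnan(V[:,0])]
best=[]
for yaw in np.arange(-20,-8,.5):
    Q=(V-g)@rot(yaw);h=(Q[:,2]+Q[:,0]*np.tan(np.radians(40)))*np.cos(np.radians(40))
    m=(Q[:,0]>.05)&(Q[:,0]<.16)&(abs(Q[:,1])<.05)&(Q[:,2]>.06)
    # height of top-plane histogram, sharpness in y of the level
    hh=np.histogram(h[m],bins=np.arange(.1,.24,.002));k=hh[0].argmax();h0=hh[1][k]+.001
    mm=m&(abs(h-h0)<.003)
    y=Q[mm,1];x=Q[mm,0]
    p=np.polyfit(x,y,1)
    print(yaw,round(h0,4),mm.sum(),'yc',np.round(np.percentile(y,[3,50,97]),4),'std',y.std().round(5),'slope deg',np.degrees(p[0]).round(2))
# carriage/track: points on z between .12 and .16 behind
m=(V[:,2]>.1)&(V[:,2]<.16)&(abs(V[:,0]-.45)<.06)&(V[:,1]<-.03)&(V[:,1]>-.24)
q=V[m];print('z hist',np.histogram(q[:,2],bins=12))
print(cv2.minAreaRect((q[q[:,1]<-.1][:,:2]*1000).astype(np.float32)))
E
```

```text
-20.0 0.171 1634 yc [0.0079 0.0201 0.0334] std 0.00728 slope deg 6.62
-19.5 0.171 1631 yc [0.0073 0.0192 0.032 ] std 0.00714 slope deg 6.08
-19.0 0.171 1629 yc [0.0066 0.0183 0.0308] std 0.00699 slope deg 5.51
-18.5 0.171 1625 yc [0.0059 0.0173 0.0296] std 0.00686 slope deg 4.99
-18.0 0.173 1583 yc [0.0054 0.0164 0.0279] std 0.00659 slope deg 4.25
-17.5 0.173 1585 yc [0.0047 0.0155 0.0268] std 0.00651 slope deg 3.77
-17.0 0.173 1587 yc [0.0039 0.0146 0.0257] std 0.00646 slope deg 3.34
-16.5 0.173 1583 yc [0.0033 0.0137 0.0244] std 0.00637 slope deg 2.77
-16.0 0.173 1578 yc [0.0025 0.0127 0.0232] std 0.0063 slope deg 2.23
-15.5 0.173 1579 yc [0.0016 0.0118 0.0221] std 0.00628 slope deg 1.79
-15.0 0.173 1580 yc [0.0008 0.0109 0.0211] std 0.00626 slope deg 1.35
-14.5 0.173 1579 yc [-0.0001  0.01    0.0201] std 0.00622 slope deg 0.76
-14.0 0.173 1573 yc [-0.001   0.0091  0.0191] std 0.00619 slope deg 0.18
-13.5 0.173 1573 yc [-0.0019  0.0081  0.0182] std 0.00619 slope deg -0.3
-13.0 0.173 1571 yc [-0.0029  0.0073  0.0173] std 0.0062 slope deg -0.83
-12.5 0.173 1571 yc [-0.0037  0.0063  0
[... 225 characters left out ...]
 ] std 0.0064 slope deg -2.91
-10.5 0.173 1577 yc [-0.0085  0.0024  0.0133] std 0.00648 slope deg -3.46
-10.0 0.173 1576 yc [-0.0096  0.0018  0.0127] std 0.00651 slope deg -3.85
-9.5 0.173 1577 yc [-0.0108  0.0008  0.0121] std 0.00658 slope deg -4.34
-9.0 0.173 1580 yc [-0.012  -0.0002  0.0114] std 0.00669 slope deg -4.89
-8.5 0.173 1580 yc [-0.0131 -0.001   0.0106] std 0.00678 slope deg -5.37
z hist (array([  10,    9,   13,    3,   58,   74, 1552,  129,  185,  278,  676,
        111]), array([0.1  , 0.105, 0.11 , 0.115, 0.12 , 0.125, 0.13 , 0.135, 0.14 ,
       0.145, 0.15 , 0.155, 0.16 ]))
((454.2913513183594, -138.9935760498047), (113.7380142211914, 46.06969451904297), 58.12900161743164)
```

Emit:
servo_tool([
  [0.006, 0.0005, 0.03],
  [0.006, 0.0005, 0.065],
  [0.006, 0.0005, 0.1],
  [0.006, 0.0005, 0.14],
  [0.006, 0.0005, 0.169],
], spin=[2.8, 2.8, 2.8, 2.8, 2.8], grip=[0, 0, 0, 0, 0])

```text
time_s: 3.78
tcp_pos: [0.4619, -0.0852, 0.1809]
ee_rot: [[0.97, -0.243, -0.003], [-0.243, -0.97, 0.0], [-0.003, 0.0, -1.0]]
wrist_force: [-1.1, 0.0, -0.9]
gripper_width: 1.003
gripper_force: 0.0
```

Emit:
servo_tool([
  [0, 0, 0],
  [0, 0, 0],
  [0, 0, 0],
  [0, 0, 0],
  [0, 0, 0],
], spin=[0, 0, 0, 0, 0], grip=[0.65, 0.65, 0.65, 0.65, 0.65])

```text
time_s: 4.2
tcp_pos: [0.4646, -0.0851, 0.1857]
ee_rot: [[0.97, -0.242, 0.005], [-0.242, -0.97, 0.0], [0.004, -0.002, -1.0]]
wrist_force: [0.6, -0.4, 0.1]
gripper_width: 0.707
gripper_force: 0.0
```

```bash
python3 - <<'E'
from h import *
s=sense();print(s['tcp_pos'],s['time_s'],s['wrist_force'],s['gripper_width'])
d=capture('wrist');a=d['pixels']
b=capture('side')['pixels'];b=cv2.resize(b[130:310,130:340],None,fx=2,fy=2)
o=np.zeros((420,560+420,3),np.uint8);o[:,:560]=a;o[:360,560:]=b
cv2.imwrite('pics/w2.png',cv2.resize(o,(800,343)))
print(tip_of('keeper_grip','side')[:1],tip_of('keeper_grip','wrist')[:1])
E
```

```text
[ 0.4646 -0.0851  0.1857] 4.2 [ 0.5889 -0.45    0.0877] 0.7071225057089033
[{'point': [0.4627, -0.0839, 0.1779], 'conf': 0.64}] [{'point': [0.4642, -0.0851, 0.1751], 'conf': 0.77}]
```

View pics/w2.png

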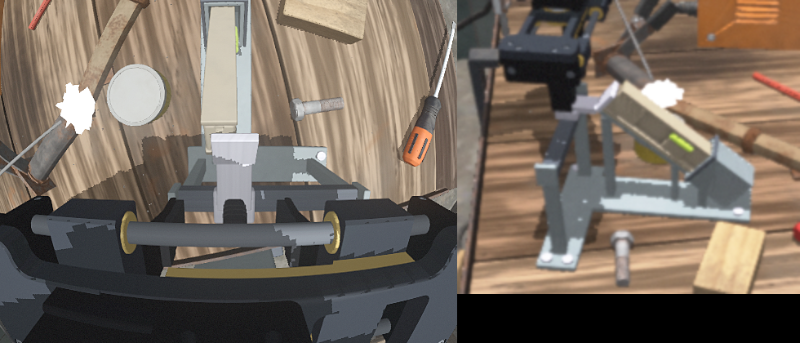

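The wrist view shows the grip tab between the fingers at (235,210). I'm pushing it along tool +y.

Emit:
servo_tool([
  [0, 0, 0],
  [0, 0, 0],
  [0, 0.01, 0],
  [0, 0.025, 0],
  [0, 0.04, 0],
], spin=[0, 0, 0, 0, 0], grip=[0.68, 0.68, 0.68, 0.68, 0.68])

```text
time_s: 4.82
tcp_pos: [0.4539, -0.1244, 0.1837]
ee_rot: [[0.97, -0.241, 0.001], [-0.241, -0.97, 0.001], [0.001, -0.001, -1.0]]
wrist_force: [1.9, 0.8, -1.0]
gripper_width: 0.322
gripper_force: 1.0
```

Emit:
servo_tool([
  [0, 0.006, 0],
  [0, 0.012, 0],
  [0, 0.018, 0],
  [0, 0.022, 0],
  [0, 0.025, 0],
], spin=[0, 0, 0, 0, 0], grip=[0.68, 0.68, 0.68, 0.68, 0.68])

```text
time_s: 5.23
tcp_pos: [0.4477, -0.1487, 0.1836]
ee_rot: [[0.97, -0.243, 0.0], [-0.243, -0.97, -0.0], [0.0, -0.0, -1.0]]
wrist_force: [1.0, 1.5, -0.5]
gripper_width: 0.326
gripper_force: 0.8
```

Emit:
servo_tool([
  [0, 0.002, 0],
  [0, 0.004, 0],
  [0, 0.005, 0],
  [0, 0.006, 0],
  [0, 0.006, 0],
], spin=[0, 0, 0, 0, 0], grip=[0.68, 0.68, 0.68, 0.68, 0.68])

```text
time_s: 5.65
tcp_pos: [0.4473, -0.1505, 0.1835]
ee_rot: [[0.97, -0.243, 0.003], [-0.243, -0.97, 0.007], [0.002, -0.007, -1.0]]
wrist_force: [2.0, 18.9, 3.0]
gripper_width: 0.324
gripper_force: 9.5
```

Emit:
servo_tool([
  [0, -0.006, 0],
  [0, -0.012, 0],
  [0, -0.012, 0],
  [0, -0.012, -0.025],
  [0, -0.012, -0.06],
], spin=[0, 0, 0, 0, 0], grip=[0.68, 0.68, 0.68, 0.68, 0.68])

```text
time_s: 6.07
tcp_pos: [0.4464, -0.1426, 0.2411]
ee_rot: [[0.97, -0.243, -0.01], [-0.243, -0.97, -0.0], [-0.01, 0.002, -1.0]]
wrist_force: [1.0, -0.5, 0.7]
gripper_width: 0.323
gripper_force: 0.0
```

Emit:
servo_tool([
  [0.01, -0.005, -0.02],
  [0.025, -0.02, -0.03],
  [0.05, -0.035, -0.04],
  [0.065, -0.045, -0.04],
  [0.065, -0.045, -0.04],
], spin=[0, 0, 0, 0, 0], grip=[0.4, 0.4, 0.4, 0.4, 0.4])

```text
time_s: 6.48
tcp_pos: [0.5255, -0.1143, 0.2834]
ee_rot: [[0.97, -0.242, 0.001], [-0.242, -0.97, -0.001], [0.001, 0.001, -1.0]]
wrist_force: [0.2, -0.1, -0.1]
gripper_width: 0.572
gripper_force: 0.0
```

```bash
cat >> h.py <<'E'
def rot(a):
    a=np.radians(a);return np.array([[np.cos(a),-np.sin(a),0],[np.sin(a),np.cos(a),0],[0,0,1]])
def wcloud(s,d):
    h,w=d['depth'].shape
    v,u=np.mgrid[:h,:w];dx=(u-d['cx'])/d['fx'];dy=(v-d['cy'])/d['fy'];th=np.hypot(dx,dy)+1e-9
    z=d['depth'];k=np.tan(th)/th*z
    P=np.stack([dx*k,dy*k,z],-1);H=d['hand_eye'];P=P@H[:3,:3].T+H[:3,3]
    P=P@np.array(s['ee_rot']).T+np.array(s['tcp_pos']);P[z==0]=np.nan
    return P
E
python3 - <<'E'
from h import *
s=sense();print(s['tcp_pos'],s['ee_rot'],s['time_s'],s['wrist_force'],s['gripper_width'])
d=capture('wrist');a=d['pixels'];P=wcloud(s,d)
for th in ['keeper_grip','level_middle','seat','sheath_mouth']:
  print(th,[np.round(q['point'],4) for q in tip_of(th,'wrist')[:1]])
b=capture('side')['pixels'];b=cv2.resize(b[130:310,130:340],None,fx=2,fy=2)
for th in ['keeper_grip','level_middle','seat','sheath_mouth']:
  print(th,[np.round(q['point'],4) for q in tip_of(th,'side')[:1]])
o=np.zeros((420,980,3),np.uint8);o[:,:560]=a;o[:360,560:]=b
cv2.imwrite('pics/w3.png',cv2.resize(o,(800,343)))
O=np.array([.5717,-.105,0])
V=P[:260].reshape(-1,3);V=V[~np.isnan(V[:,0])]
for yaw in [-15,-14.5,-14,-13.5,-13]:
    Q=(V-O)@rot(yaw);c,t=np.cos(np.radians(40)),np.sin(np.radians(40))
    h=Q[:,2]*c+Q[:,0]*t-.08*c; ly=Q[:,2]*t-Q[:,0]*c-.08*t
    m=(abs(ly)<.09)&(abs(Q[:,1])<.035)&(abs(h-.04)<.004)
    p=np.polyfit(ly[m],Q[m,1],1)
    print(yaw,m.sum(),'h',np.median(h[m]),'y',np.percentile(Q[m,1],[2,50,98]),'ly',np.percentile(ly[m],[1,99]),np.degrees(p[0]))
E
```

```text
[ 0.5255 -0.1143  0.2834] [[ 0.9704 -0.2415  0.0009]
 [-0.2415 -0.9704 -0.0008]
 [ 0.0011  0.0005 -1.    ]] 6.4833 [ 0.1617 -0.0655 -0.1448] 0.5718588537390101
keeper_grip [array([ 0.4481, -0.1409,  0.1726])]
level_middle [array([ 0.5796, -0.1076,  0.0966])]
seat [array([ 0.5726, -0.1056,  0.0774])]
sheath_mouth [array([ 0.6077, -0.1166,  0.0768])]
keeper_grip [array([ 0.5661, -0.1096, -0.0042])]
level_middle [array([ 0.5827, -0.1086,  0.0949])]
seat [array([ 0.569 , -0.1101,  0.0743])]
sheath_mouth [array([ 0.611 , -0.1166,  0.0731])]
-15 2820 h 0.040643507167657855 y [-0.0109  0.0001  0.0113] ly [-0.035  0.089] -0.8875824711898711
-14.5 2823 h 0.04064382303600911 y [-0.0107  0.0001  0.011 ] ly [-0.0349  0.089 ] -0.5100849689986375
-14 2823 h 0.04064683067160703 y [-0.0105  0.0001  0.0109] ly [-0.0349  0.089 ] -0.09848914336224943
-13.5 2823 h 0.04064188772816166 y [-0.0103  0.0001  0.011 ] ly [-0.0349  0.089 ] 0.2621476469417008
-13 2825 h 0.04064310797092295 y [-0.0105  0.0001  0.0113] ly [-0.0349  0.089 ] 0.6567531961648442
```

View pics/w3.png

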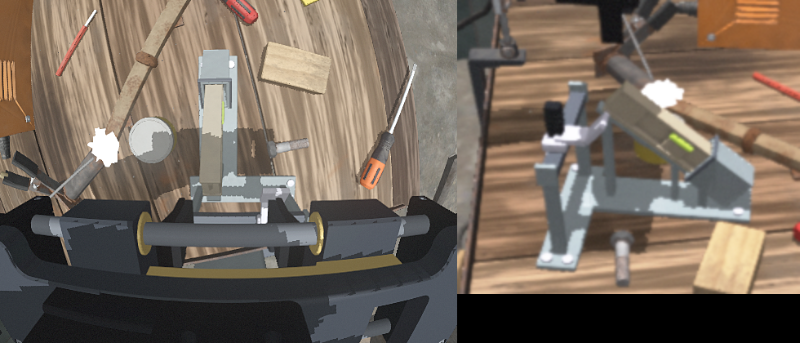

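The keeper now stands open against its stop: the grip is at rack y ≈ -65 mm (side crop, about (555,118)). I'm going down on the level's middle block.

Emit:
servo_tool([
  [0.03, -0.01, 0.01],
  [0.0625, -0.02, 0.025],
  [0.0625, -0.02, 0.06],
  [0.0625, -0.02, 0.09],
  [0.0625, -0.02, 0.115],
], spin=[0, 0, 0, 0, 0], grip=[0.2, 0.2, 0.2, 0.2, 0.2])

```text
time_s: 7.4
tcp_pos: [0.5878, -0.1103, 0.166]
ee_rot: [[0.97, -0.243, -0.002], [-0.243, -0.97, 0.0], [-0.002, 0.0, -1.0]]
wrist_force: [-0.9, 0.3, 0.5]
gripper_width: 0.785
gripper_force: 0.0
```

Emit:
servo_tool([
  [0, 0, 0.015],
  [0, 0, 0.03],
  [0, 0, 0.042],
  [0, 0, 0.05],
  [0, 0, 0.05],
], spin=[0, 0, 0, 0, 0], grip=[0.2, 0.2, 0.2, 0.2, 0.2])

```text
time_s: 7.82
tcp_pos: [0.5872, -0.1104, 0.1167]
ee_rot: [[0.97, -0.243, -0.004], [-0.243, -0.97, 0.0], [-0.004, 0.001, -1.0]]
wrist_force: [-0.5, 0.6, -0.1]
gripper_width: 0.801
gripper_force: 0.0
```

```bash
python3 - <<'E'
from h import *
s=sense();print(s['tcp_pos'],s['ee_rot'],s['wrist_force'],s['gripper_width'])
R=rot(-14);print('rack',(np.array(s['tcp_pos'])-[.5717,-.105,0])@R)
d=capture('wrist');P=wcloud(s,d);a=d['pixels']
b=capture('side')['pixels'];b=cv2.resize(b[130:310,130:340],None,fx=2,fy=2)
o=np.zeros((420,980,3),np.uint8);o[:,:560]=a;o[:360,560:]=b
cv2.imwrite('pics/w4.png',cv2.resize(o,(800,343)))
E
```

```text
[ 0.5872 -0.1104  0.1167] [[ 0.9701 -0.2428 -0.0038]
 [-0.2428 -0.9701  0.    ]
 [-0.0037  0.0009 -1.    ]] [-0.4746  0.5928 -0.093 ] 0.8006660176371644
rack [ 0.0164 -0.0015  0.1167]
```

View pics/w4.png

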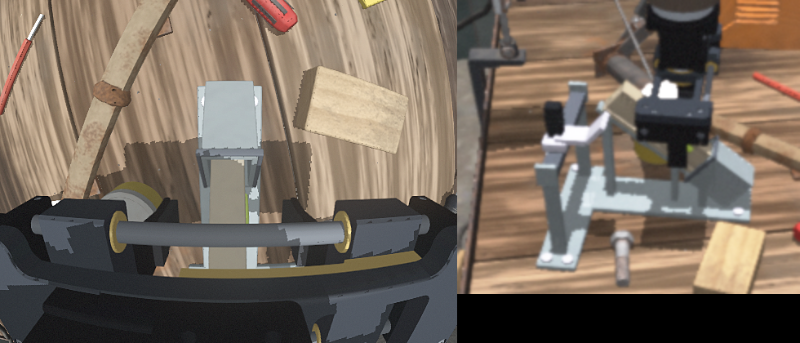

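The picture is as expected: the fingers straddle the level at (228,220). A small correction, then I close.

Emit:
servo_tool([
  [0.003, -0.001, 0.003],
  [0.003, -0.001, 0.005],
  [0.003, -0.001, 0.005],
  [0.003, -0.001, 0.005],
  [0.003, -0.001, 0.005],
], spin=[0, 0, 0, 0, 0], grip=[0.2, 0.4, 1, 1, 1])

```text
time_s: 8.33
tcp_pos: [0.5917, -0.1102, 0.1138]
ee_rot: [[0.97, -0.242, 0.0], [-0.242, -0.97, 0.0], [0.0, -0.0, -1.0]]
wrist_force: [-0.2, -0.9, 0.6]
gripper_width: 0.579
gripper_force: 0.0
```

Emit:
servo_tool([
  [0, 0, 0],
  [0, 0, 0],
  [0, 0, 0],
  [0, 0, 0],
  [0, 0, 0],
], spin=[0, 0, 0, 0, 0], grip=[1, 1, 1, 1, 1])

```text
time_s: 8.75
tcp_pos: [0.5916, -0.1101, 0.1136]
ee_rot: [[0.97, -0.242, 0.0], [-0.242, -0.97, 0.0], [0.0, -0.0, -1.0]]
wrist_force: [0.4, -0.1, -0.2]
gripper_width: 0.236
gripper_force: 30.0
```

Emit:
servo_tool([
  [0, 0, 0],
  [0, 0, 0],
  [0, 0, 0],
  [0, 0, 0],
  [0, 0, 0],
], spin=[0, 0, 0, 0, 0], grip=[1, 1, 1, 1, 1])

```text
time_s: 9.17
tcp_pos: [0.5916, -0.1102, 0.1136]
ee_rot: [[0.97, -0.242, 0.0], [-0.242, -0.97, -0.0], [0.0, 0.0, -1.0]]
wrist_force: [-0.5, 0.9, 1.0]
gripper_width: 0.236
gripper_force: 30.0
```

Emit:
servo_tool([
  [-0.0038, 0, -0.0032],
  [-0.0077, 0, -0.0064],
  [-0.0115, 0, -0.0096],
  [-0.0153, 0, -0.0129],
  [-0.0192, 0, -0.0161],
], spin=[0, 0, 0, 0, 0], grip=[1, 1, 1, 1, 1])

```text
time_s: 9.58
tcp_pos: [0.5725, -0.1054, 0.1301]
ee_rot: [[0.97, -0.243, 0.0], [-0.243, -0.97, 0.0], [0.0, -0.0, -1.0]]
wrist_force: [1.8, 0.5, -1.5]
gripper_width: 0.229
gripper_force: 30.0
```

Emit:
servo_tool([
  [-0.0077, 0, -0.0064],
  [-0.0153, 0, -0.0129],
  [-0.023, 0, -0.0193],
  [-0.0306, 0, -0.0257],
  [-0.0383, 0, -0.0321],
], spin=[0, 0, 0, 0, 0], grip=[1, 1, 1, 1, 1])

```text
time_s: 10.0
tcp_pos: [0.5349, -0.096, 0.1627]
ee_rot: [[0.97, -0.242, 0.0], [-0.242, -0.97, 0.0], [0.0, -0.0, -1.0]]
wrist_force: [1.7, -0.4, -1.1]
gripper_width: 0.236
gripper_force: 30.0
```

```bash
python3 - <<'E'
from h import *
s=sense();print(s['tcp_pos'],s['wrist_force'],s['gripper_width'])
a=capture('wrist')['pixels']
b=capture('side')['pixels'];b=cv2.resize(b[100:310,130:340],None,fx=2,fy=2)
o=np.zeros((420,980,3),np.uint8);o[:,:560]=a;o[:,560:]=b
cv2.imwrite('pics/w5.png',cv2.resize(o,(800,343)))
E
```

```text
[ 0.5349 -0.096   0.1627] [ 1.6747 -0.3715 -1.0609] 0.23618969035247378
```

View pics/w5.png

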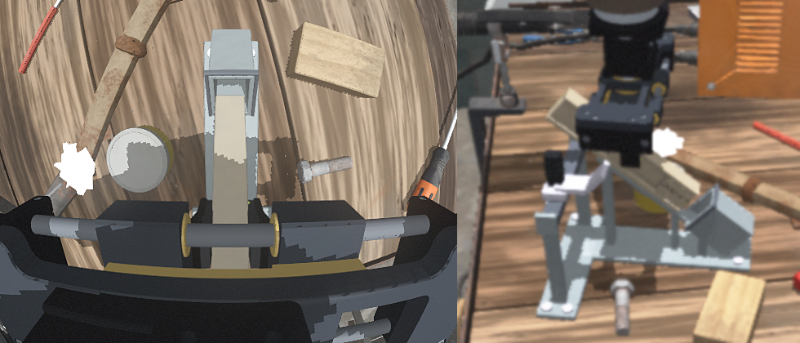

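The level has come about 75 mm out, with its lower end near the mouth at (232,95), and the neighbouring things are untouched. I'll draw it a little further, lift it, and map free bench space. The tool can't tilt, so I'll level it by pressing it flat on bare bench.

Emit:
servo_tool([
  [-0.005, 0, -0.0043],
  [-0.01, 0, -0.0086],
  [-0.0155, 0, -0.013],
  [-0.0155, 0, -0.04],
  [-0.0155, 0, -0.07],
], spin=[0, 0, 0, 0, 0], grip=[1, 1, 1, 1, 1])

```text
time_s: 10.52
tcp_pos: [0.5179, -0.0923, 0.2301]
ee_rot: [[0.97, -0.243, -0.009], [-0.243, -0.97, 0.0], [-0.008, 0.002, -1.0]]
wrist_force: [1.7, 0.2, -2.2]
gripper_width: 0.236
gripper_force: 30.0
```

Emit:
servo_tool([
  [0, 0, -0.03],
  [0, 0, -0.06],
  [0, 0, -0.09],
  [0, 0, -0.11],
  [0, 0, -0.11],
], spin=[0, 0, 0, 0, 0], grip=[1, 1, 1, 1, 1])

```text
time_s: 10.93
tcp_pos: [0.5217, -0.0927, 0.3467]
ee_rot: [[0.97, -0.242, 0.008], [-0.242, -0.97, -0.0], [0.008, -0.002, -1.0]]
wrist_force: [1.2, 0.4, -1.5]
gripper_width: 0.236
gripper_force: 30.0
```

```bash
python3 - <<'E'
from h import *
s=sense();print(s['tcp_pos'],s['wrist_force'],s['gripper_width'],np.array(s['joints']),s['time_s'])
d=capture('wrist');P=[wcloud(s,d).reshape(-1,3)]
for c in ['top','side']:
    d=capture(c);h,w=d['depth'].shape;v,u=np.mgrid[:h,:w];z=d['depth']
    C=np.stack([(u-d['cx'])/d['fx']*z,(v-d['cy'])/d['fy']*z,z],-1)[z>0]
    Pc=(C-d['t'])@d['R'];P.append(Pc)
    if c=='side': cv2.imwrite('pics/s6.png',d['pixels'])
    print(spot_in('spirit_level',c)[:1],[np.round(q['point'],4) for q in tip_of('level_middle',c)[:1]])
T=np.concatenate(P[1:])
T=T[(T[:,2]<.2)&(T[:,2]>-.1)]
print('max z (mm), rows x .30-.60 , cols y +.30..-.45 step .025')
ys=np.arange(.30,-.46,-.025);print('      ',' '.join('%4d'%(y*1000) for y in ys))
for x in np.arange(.60,.29,-.02):
    r=[]
    for y in ys:
        m=(abs(T[:,0]-x)<.01)&(abs(T[:,1]-y)<.0125)
        r.append('%4d'%(np.percentile(T[m,2],97)*1000) if m.sum()>3 else '   .')
    print('%.2f  '%x,' '.join(r))
E
```

```text
[ 0.5217 -0.0927  0.3467] [ 1.2244  0.3866 -1.4943] 0.23594685940086169 [  7.5251   9.2424  -3.1139   0.0816 -77.1932  68.4374] 10.9333
[{'point': [0.453, -0.0748, 0.3942], 'conf': 0.89}] []
[{'point': [0.5299, -0.0974, 0.3047], 'conf': 0.92}] [array([ 0.5103, -0.0943,  0.3184])]
max z (mm), rows x .30-.60 , cols y +.30..-.45 step .025
        300  274  249  224  199  174  149  124   99   74   49   24    0  -25  -50  -75 -100 -125 -150 -175 -200 -225 -250 -275 -300 -325 -350 -375 -400 -425 -450
0.60      2    1    1    1   52    1    2    .   39   47   33   39   40   39    1    8   66   75   10    3   23   39   38   38   28    2    2    2    2   -4   -3
0.58      .    1    1    6   78    1    .   33   56   48   40   39   40   40   36    8   79   73    8    2    2    2   36   36    2    2    3    2    1   -3   13
0.56      .    .    1   79   78    .   92   86   63   45   39   40   40   38   14    9   95   79    2    1    1    1    2    2    2    2    2    2    2   -3   15
0.54      2    .    .   64   59  131  111   35   27    1    .   39   39   28    1   10  112    9    2    1    1   
[... 1291 characters left out ...]
 2    2    2    2    2    2    2    2    1   -3   -3
0.36      .    2  143  183  181    3    3    3    2    3    2    3    2    3    3    2    2    2    2    2    2    2    2    2    2    2    2    2    1   -3   -2
0.34      4    4  168  182  177    5    4    5    5    5    5    4    4    4    4    4    4    4    5    4    4    4    5    4    4    4    4    4    4    4   -2
0.32      .    .  167  164    .    .    .    .    .    .    .    .    .    .    .    .    .    .    .    .    .    .    .    .    .    .    .    .   -4   -6   -7
0.30      .    .  166  161    .    .    .    .    .    .    .    .    .    .    .    .    .    .    .    .    .    .    .    .    .    .    .    .    .  -46  -47
```

Emit:
servo_tool([
  [-0.027, -0.0257, 0],
  [-0.055, -0.0514, 0],
  [-0.082, -0.077, 0],
  [-0.11, -0.1027, 0],
  [-0.137, -0.1284, 0],
], spin=[6, 12, 18, 24, 30], grip=[1, 1, 1, 1, 1])

```text
time_s: 11.7
tcp_pos: [0.4204, 0.062, 0.341]
ee_rot: [[0.725, -0.689, -0.002], [-0.689, -0.725, -0.001], [-0.001, 0.002, -1.0]]
wrist_force: [2.1, 0.8, -1.3]
gripper_width: 0.233
gripper_force: 30.0
```

Emit:
servo_tool([
  [0, 0, 0.02],
  [0, 0, 0.05],
  [0, 0, 0.08],
  [0, 0, 0.11],
  [0, 0, 0.13],
], spin=[6, 12, 18, 24, 30], grip=[1, 1, 1, 1, 1])

```text
time_s: 12.12
tcp_pos: [0.4199, 0.0605, 0.2086]
ee_rot: [[0.284, -0.959, -0.005], [-0.959, -0.284, -0.002], [0.0, 0.005, -1.0]]
wrist_force: [-0.1, 1.3, -1.7]
gripper_width: 0.236
gripper_force: 30.0
```

Emit:
servo_tool([
  [0, 0, 0.01],
  [0, 0, 0.02],
  [0, 0, 0.03],
  [0, 0, 0.04],
  [0, 0, 0.04],
], spin=[6, 12, 16, 16, 16], grip=[1, 1, 1, 1, 1])

```text
time_s: 12.53
tcp_pos: [0.4203, 0.0604, 0.1695]
ee_rot: [[0.014, -1.0, -0.005], [-1.0, -0.014, -0.002], [0.002, 0.005, -1.0]]
wrist_force: [-0.0, -0.5, -1.6]
gripper_width: 0.234
gripper_force: 30.0
```

```bash
python3 - <<'E'
from h import *
s=sense();print(s['tcp_pos'],s['wrist_force'],s['gripper_width'],np.array(s['joints']))
b=capture('side')['pixels'];cv2.imwrite('pics/s7.png',cv2.resize(b[80:330,100:400],None,fx=2,fy=2))
E
```

```text
[0.4203 0.0604 0.1695] [-0.0475 -0.5101 -1.5799] 0.2335540790079945 [ 30.2588   7.2317 -32.5656  -0.0459 -50.5435 -29.4551]
```

View pics/s7.png

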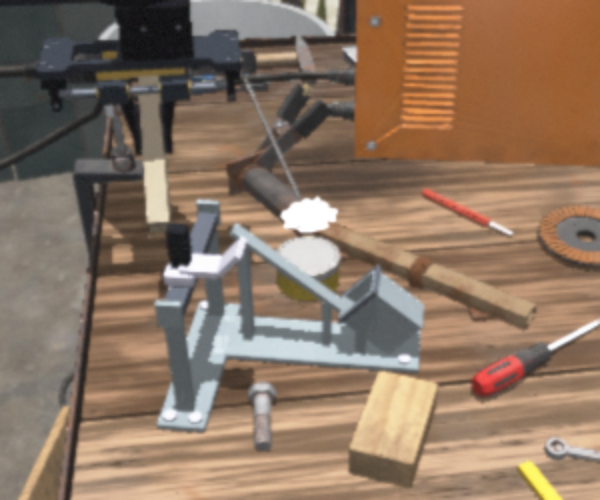

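The level hangs over bare bench, its lower end at (155,210), clear of the rack. I'm lowering it to press it flat.

Emit:
servo_tool([
  [-0.003, 0, 0.02],
  [-0.006, 0, 0.04],
  [-0.006, 0, 0.055],
  [-0.006, 0, 0.065],
  [-0.006, 0, 0.075],
], spin=[0, 0, 0, 0, 0], grip=[1, 1, 1, 1, 1])

```text
time_s: 13.0
tcp_pos: [0.4222, 0.0673, 0.0966]
ee_rot: [[0.015, -1.0, 0.0], [-1.0, -0.015, -0.0], [0.0, -0.0, -1.0]]
wrist_force: [0.8, 0.5, -2.7]
gripper_width: 0.233
gripper_force: 30.0
```

Emit:
servo_tool([
  [0, 0, 0.004],
  [0, 0, 0.008],
  [0, 0, 0.012],
  [0, 0, 0.016],
  [0, 0, 0.02],
], spin=[0, 0, 0, 0, 0], grip=[1, 1, 1, 1, 1])

```text
time_s: 13.42
tcp_pos: [0.4251, 0.0692, 0.079]
ee_rot: [[0.016, -1.0, 0.007], [-1.0, -0.016, 0.003], [-0.003, -0.007, -1.0]]
wrist_force: [0.6, 2.5, 3.2]
gripper_width: 0.235
gripper_force: 30.0
```

Contact came where expected, and the force is about 3 N. I'm pressing on.

Emit:
servo_tool([
  [0, 0, 0.004],
  [0, 0, 0.008],
  [0, 0, 0.012],
  [0, 0, 0.016],
  [0, 0, 0.02],
], spin=[0, 0, 0, 0, 0], grip=[1, 1, 1, 1, 1])

```text
time_s: 13.83
tcp_pos: [0.4215, 0.0669, 0.0562]
ee_rot: [[0.014, -1.0, -0.001], [-1.0, -0.014, -0.001], [0.001, 0.001, -1.0]]
wrist_force: [0.2, 1.4, -0.1]
gripper_width: 0.236
gripper_force: 30.0
```

Emit:
servo_tool([
  [0, 0, 0.003],
  [0, 0, 0.006],
  [0, 0, 0.009],
  [0, 0, 0.01],
  [0, 0, 0.01],
], spin=[0, 0, 0, 0, 0], grip=[1, 1, 1, 1, 1])

```text
time_s: 14.25
tcp_pos: [0.4214, 0.0668, 0.0464]
ee_rot: [[0.014, -1.0, -0.001], [-1.0, -0.014, -0.001], [0.001, 0.001, -1.0]]
wrist_force: [-0.3, -0.4, 0.9]
gripper_width: 0.234
gripper_force: 30.0
```

Emit:
servo_tool([
  [0, 0, 0.002],
  [0, 0, 0.004],
  [0, 0, 0.006],
  [0, 0, 0.006],
  [0, 0, 0.006],
], spin=[0, 0, 0, 0, 0], grip=[1, 1, 1, 1, 1])

```text
time_s: 14.67
tcp_pos: [0.4219, 0.0672, 0.0407]
ee_rot: [[0.014, -1.0, 0.0], [-1.0, -0.014, 0.0], [-0.0, -0.0, -1.0]]
wrist_force: [-0.3, 1.2, 0.2]
gripper_width: 0.241
gripper_force: 30.0
```

Emit:
servo_tool([
  [0, 0, 0.001],
  [0, 0, 0.002],
  [0, 0, 0.003],
  [0, 0, 0.003],
  [0, 0, 0.003],
], spin=[0, 0, 0, 0, 0], grip=[1, 1, 1, 1, 1])

```text
time_s: 15.08
tcp_pos: [0.4221, 0.0672, 0.0403]
ee_rot: [[0.015, -1.0, 0.001], [-1.0, -0.015, -0.0], [0.0, -0.001, -1.0]]
wrist_force: [-8.9, 1.8, 29.5]
gripper_width: 0.237
gripper_force: 30.0
```

Emit:
servo_tool([
  [0, 0, 0.001],
  [0, 0, 0.002],
  [0, 0, 0.002],
  [0, 0, 0.002],
  [0, 0, 0.002],
], spin=[0, 0, 0, 0, 0], grip=[1, 1, 1, 1, 1])

```text
time_s: 15.5
tcp_pos: [0.4221, 0.0671, 0.0389]
ee_rot: [[0.016, -1.0, 0.001], [-1.0, -0.016, -0.0], [0.0, -0.001, -1.0]]
wrist_force: [-8.7, 0.7, 34.7]
gripper_width: 0.23
gripper_force: 31.7
```

```bash
python3 - <<'E'
from h import *
s=sense();print(s['tcp_pos'],s['wrist_force'],s['gripper_width'])
d=capture('wrist');P=wcloud(s,d)
b=capture('side')['pixels'];b=cv2.resize(b[80:220,100:310],None,fx=2,fy=2)
o=np.zeros((420,980,3),np.uint8);o[:,:560]=d['pixels'];o[:280,560:]=b
cv2.imwrite('pics/w8.png',cv2.resize(o,(800,343)))
V=P[:300].reshape(-1,3);m=(abs(V[:,0]-.4214)<.008)&(V[:,2]>.015)&(V[:,2]<.11)&(abs(V[:,1]-.067)<.13)
q=V[m]
for y in np.arange(-.06,.18,.01):
    k=abs(q[:,1]-y)<.005
    if k.sum()>4: print(round(y,3),k.sum(),np.median(q[k,2]).round(4))
E
```

```text
[0.4221 0.0671 0.0389] [-8.7201  0.7232 34.7415] 0.23034609015261392
-0.03 512 0.0407
-0.02 905 0.0408
-0.01 914 0.0408
0.0 928 0.0409
0.01 893 0.0409
0.02 857 0.0409
0.03 1455 0.0417
0.04 1717 0.1011
0.05 731 0.0409
0.06 444 0.041
```

View pics/w8.png

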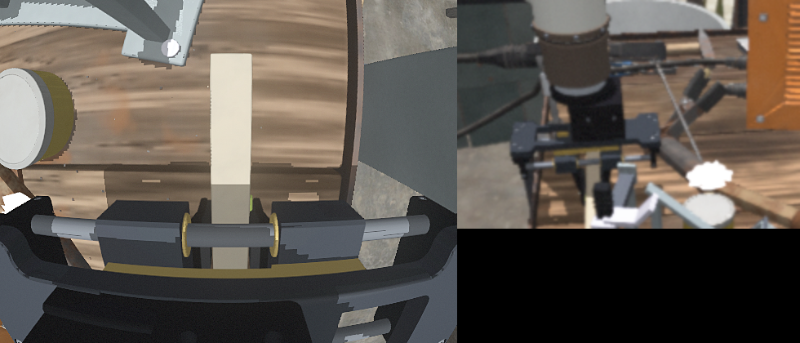

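The wrist view shows the level flat on the bench at (231,130), its top 40.8 mm up along its whole length. I'll relax the press, open, grip again fresh, then lift.

Emit:
servo_tool([
  [0, 0, -0.002],
  [0, 0, -0.003],
  [0, 0, -0.003],
  [0, 0, -0.003],
  [0, 0, -0.003],
], spin=[0, 0, 0, 0, 0], grip=[1, 1, 0.65, 0.65, 0.65])

```text
time_s: 16.02
tcp_pos: [0.4217, 0.067, 0.0384]
ee_rot: [[0.014, -1.0, -0.001], [-1.0, -0.014, -0.0], [0.0, 0.001, -1.0]]
wrist_force: [-1.2, -0.6, 0.1]
gripper_width: 0.33
gripper_force: 0.0
```

Emit:
servo_tool([
  [0.003, 0, 0],
  [0.003, 0, 0],
  [0.003, 0, 0],
  [0.003, 0, 0],
  [0.003, 0, 0],
], spin=[0, 0, 0, 0, 0], grip=[0.65, 1, 1, 1, 1])

```text
time_s: 16.43
tcp_pos: [0.4217, 0.064, 0.0386]
ee_rot: [[0.014, -1.0, -0.001], [-1.0, -0.014, -0.0], [0.0, 0.001, -1.0]]
wrist_force: [0.3, -0.3, -0.9]
gripper_width: 0.234
gripper_force: 30.0
```

Emit:
servo_tool([
  [0, 0, 0],
  [0, 0, 0],
  [0, 0, 0],
  [0, 0, -0.003],
  [0, 0, -0.008],
], spin=[0, 0, 0, 0, 0], grip=[1, 1, 1, 1, 1])

```text
time_s: 16.85
tcp_pos: [0.4215, 0.064, 0.0466]
ee_rot: [[0.014, -1.0, -0.001], [-1.0, -0.014, -0.001], [0.001, 0.001, -1.0]]
wrist_force: [0.2, -0.6, -2.6]
gripper_width: 0.232
gripper_force: 30.0
```

Emit:
servo_tool([
  [0, 0, -0.01],
  [0, 0, -0.03],
  [0, 0, -0.055],
  [0, 0, -0.08],
  [0, 0, -0.105],
], spin=[0, 0, 0, 0, 0], grip=[1, 1, 1, 1, 1])

```text
time_s: 17.27
tcp_pos: [0.4214, 0.064, 0.1533]
ee_rot: [[0.014, -1.0, -0.0], [-1.0, -0.014, 0.0], [-0.0, 0.0, -1.0]]
wrist_force: [0.5, 0.1, -3.3]
gripper_width: 0.231
gripper_force: 30.0
```

Emit:
servo_tool([
  [0, 0, -0.025],
  [0, 0, -0.05],
  [0, 0, -0.075],
  [0, 0, -0.1],
  [0, 0, -0.125],
], spin=[0, 0, 0, 0, 0], grip=[1, 1, 1, 1, 1])

```text
time_s: 17.68
tcp_pos: [0.4211, 0.0639, 0.2784]
ee_rot: [[0.014, -1.0, 0.0], [-1.0, -0.014, 0.001], [-0.001, -0.0, -1.0]]
wrist_force: [0.7, 0.1, -1.9]
gripper_width: 0.23
gripper_force: 30.0
```

Emit:
servo_tool([
  [0, 0, -0.025],
  [0, 0, -0.05],
  [0, 0, -0.07],
  [0, 0, -0.08],
  [0, 0, -0.085],
], spin=[0, 0, 0, 0, 0], grip=[1, 1, 1, 1, 1])

```text
time_s: 18.1
tcp_pos: [0.4218, 0.0642, 0.3633]
ee_rot: [[0.014, -1.0, 0.002], [-1.0, -0.014, 0.002], [-0.002, -0.002, -1.0]]
wrist_force: [0.4, 0.5, -2.0]
gripper_width: 0.226
gripper_force: 30.0
```

Emit:
servo_tool([
  [0, 0, 0],
  [0, 0, 0],
  [0, 0, 0],
  [0, 0, 0],
  [0, 0, 0],
], spin=[0, 0, 0, 0, 0], grip=[1, 1, 1, 1, 1])

```text
time_s: 18.52
tcp_pos: [0.4216, 0.0641, 0.3608]
ee_rot: [[0.014, -1.0, -0.002], [-1.0, -0.014, -0.001], [0.001, 0.002, -1.0]]
wrist_force: [0.1, -0.0, -2.3]
gripper_width: 0.23
gripper_force: 30.0
```

```bash
python3 - <<'E'
from h import *
s=sense();print(s['tcp_pos'],s['wrist_force'],s['gripper_width'],s['time_s'])
d=capture('wrist');P=wcloud(s,d);z=s['tcp_pos'][2]
sd=capture('side')['pixels'];b=cv2.resize(sd[60:270,120:330],None,fx=2,fy=2)
for th in ['keeper_grip','grease_tin','wood_block','bolt']: print(th,[np.round(q['point'],4) for q in tip_of(th,'side')[:1]])
o=np.zeros((420,980,3),np.uint8);o[:,:560]=d['pixels'];o[:,560:]=b
cv2.imwrite('pics/w9.png',cv2.resize(o,(800,343)))
V=P[:300].reshape(-1,3);m=(abs(V[:,0]-.4214)<.008)&(abs(V[:,2]-z)<.03)
q=V[m&(V[:,1]<.03)];p=np.polyfit(q[:,1],q[:,2],1);print('pitch deg',np.degrees(np.arctan(p[0])),'top',np.median(q[:,2]),np.percentile(q[:,1],[1,99]))
p=np.polyfit(q[:,0],q[:,2],1);print('roll',np.degrees(p[0]))
E
```

```text
[0.4216 0.0641 0.3608] [ 0.0773 -0.0361 -2.2617] 0.22975443288811748 18.5167
keeper_grip [array([ 0.4501, -0.1394,  0.1758])]
grease_tin [array([ 0.5732, -0.0047, -0.0002])]
wood_block [array([ 0.6258, -0.242 ,  0.0034])]
bolt [array([ 0.5117, -0.2052, -0.0036])]
pitch deg 0.07277920927259851 top 0.3631393829143076 [-0.0303  0.0293]
roll -0.08921781729283676
```

View pics/w9.png

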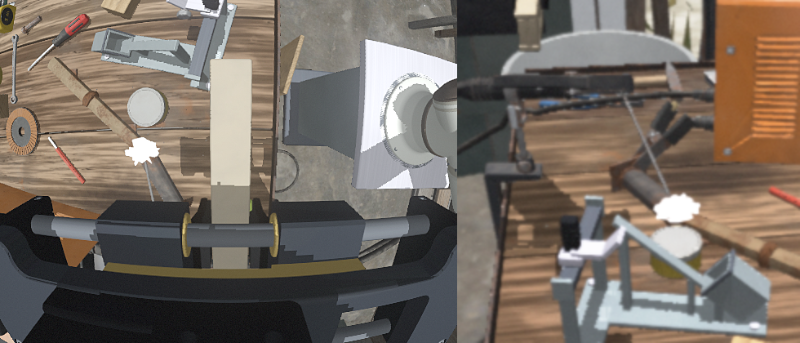

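The level is held level to within 0.1°, about 32 cm up. The keeper is open, and the tin, block and bolt are where they were.

Emit:
servo_tool([
  [0, 0, 0],
  [0, 0, 0],
  [0, 0, 0],
  [0, 0, 0],
  [0, 0, 0],
], spin=[0, 0, 0, 0, 0], grip=[1, 1, 1, 1, 1])

```text
time_s: 19.23
tcp_pos: [0.4219, 0.0642, 0.3618]
ee_rot: [[0.014, -1.0, -0.0], [-1.0, -0.014, -0.0], [0.0, 0.0, -1.0]]
wrist_force: [0.8, 0.2, -2.7]
gripper_width: 0.234
gripper_force: 30.0
```

```bash
python3 -c "
from station import *
print(finish_job())"
```

```text
the job is handed in; nothing more can be done
None
```

The job is handed in (no verdict came back): the keeper is fully open, and the spirit level is held still about 32 cm above the bench, level to about 0.1° with its top edge up, after I pressed it flat on bare bench and regripped it because the tool cannot tilt; the tin, bolt and block measured where they started.

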